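# Hold the slide warmer's lid at its balance point

## Task

The lid of the slide warmer has lost its stay, and a colleague is about to pin on the new one: first clear the loose specimen tube off the shut lid by laying it (not dropping it) on the pile in the steel tray, along the groove between the two upper tubes, so that it completes the pyramid. Then lift the lid by its front bar handle to its balance point, where it would fall neither shut nor backwards, and finish while still gripping the handle and holding the lid steady there; do not let the lid drop or swing far over backwards. Leave the pile as it is and everything else where it is.

Things in the scene. Friction and masses are not known exactly. Their poses are not given: they have to be found in the camera images.
- warmer: slide warmer, a low white heating box fixed to the bench, 190 mm (x) by 300 mm (y), body 60 mm high, 106 mm high with the lid's raised rim when shut; origin at the centre of its underside on the bench, x axis towards its rear (the hinge side), y along its width, z up. The lid's bar handle is at its front (-x).
- warmer_lid: aluminium lid of the warmer: a shell 190 mm deep, 304 mm wide, 30 mm high, 0.3 to 0.6 kg. Its recessed flat top lies 100 mm above the bench when shut, with a rim 6 mm higher and 8 mm wide all round. Origin on the middle of the hinge line; the shut lid extends along -x. No stay, no spring, hardly any hinge friction: let go away from the balance point, it falls shut or backwards.
- lid_hinge (a joint): opening angle of the lid, rad: 0 shut, grows as the front is lifted, 1.95 lying back on its stop. The centre of mass (100 mm in front of the hinge line and 26 mm above it when shut) stands straight above the hinge at 1.315: that is the balance point, where the lid's flat top still leans 0.25 rad short of upright, towards the front.
- lid_axis (a point): middle of the hinge line, at the rear of the warmer (95 mm behind its centre, 68 mm above the bench); the line runs along the warmer's y axis
- lid_handle (a point): middle of the lid's bar handle: bar along the warmer's y, 10 mm diameter, 120 mm long, on two posts 110 mm apart, its middle 40 mm off the lid's front face. Shut: 230 mm in front of the hinge line, 14 mm above it, 82 mm above the bench. Moves on a circle about the hinge. Pinched from above by a tool that points down, fingers across the bar, it turns between the pads; lifting takes 1.5 to 2.5 N.
- tray: open stainless tray, loose, 0.6 kg, 112 mm (x) by 97.5 mm (y), walls 28 mm high and 3 mm thick, floor 3 mm; origin at the centre of its underside, on the bench, x axis along the tubes in it
- tube: the loose tube lying on the shut lid, its middle 115 mm above the bench; same size, origin and axes as the pile's tubes (30 mm diameter, 100 mm long, x along it). On the pyramid its middle belongs over the tray's centre, 70 mm above the tray's underside, x axes parallel (either way). Grip it with the TCP 9 to 14 mm above its middle: deeper fingertips would hit the upper tubes.
- pile0: tube in the bottom layer of the pile in the tray, middle 18 mm above the tray's underside: amber tube with white stopper, 30 mm diameter, 100 mm long, about 60 g, lying on its side; origin at its middle, x axis along it, rolled to any angle about x
- pile1: tube in the bottom layer of the pile in the tray, middle 18 mm above the tray's underside: amber tube with white stopper, 30 mm diameter, 100 mm long, about 60 g, lying on its side; origin at its middle, x axis along it, rolled to any angle about x
- pile2: tube in the bottom layer of the pile in the tray, middle 18 mm above the tray's underside: amber tube with white stopper, 30 mm diameter, 100 mm long, about 60 g, lying on its side; origin at its middle, x axis along it, rolled to any angle about x
- pile3: one of the two upper tubes of the pile, lying in a groove of the bottom layer, middle 44 mm above the tray's underside: amber tube with white stopper, 30 mm diameter, 100 mm long, about 60 g, lying on its side; origin at its middle, x axis along it, rolled to any angle about x
- pile4: one of the two upper tubes of the pile, lying in a groove of the bottom layer, middle 44 mm above the tray's underside: amber tube with white stopper, 30 mm diameter, 100 mm long, about 60 g, lying on its side; origin at its middle, x axis along it, rolled to any angle about x
- lid_stay: bystander: the new lid stay, a flat steel bar 148 mm long, 18 mm wide, 5 mm thick, lying in front of the warmer; origin at the centre of its underside
- screwdriver: bystander: screwdriver 140 mm long, lying in front of the warmer
- petri_dish: bystander: closed petri dish, 92 mm diameter, 17 mm high, in front of the tray
- beaker: bystander: glass beaker, 68 mm diameter, 90 mm high, standing behind; origin at the centre of its underside
- wash_bottle: bystander: white bottle, 58 mm diameter, 150 mm high, standing behind; origin at the centre of its underside
- jar: bystander: amber jar, 68 mm diameter, 85 mm high, standing behind; origin at the centre of its underside

How it is judged (in metres and radians):
On the way:
1. the tube lies on top of the pile, in the groove of the two upper tubes, let go and at rest, with the lid still shut (z of tube in the frame of tray between 0.0648 and 0.0758 m and y of tube in the frame of tray between -0.008 and 0.008 m and x of tube in the frame of tray between -0.02 and 0.02 m and angle between the x axis of tube and the x axis of tray, either way round below 0.12 rad and contact force between the fingers and tube below 0.1 N and linear speed of tube below 0.03 m/s and value of joint lid_hinge below 0.06 rad), for 0.3 s.
At the end, for the whole second after the job is handed in: Fingers touch the lid (over 1 N) and hold it still within 0.07 rad of 1.315 rad; the tube lies let go on the pile (20 mm along, 8 mm across, 5 mm in height, 0.12 rad from its place); the other tubes and the tray within 15 mm of their start (value of joint lid_hinge between 1.245 and 1.385 rad and velocity of joint lid_hinge between -0.08 and 0.08 rad/s and contact force between the fingers and warmer_lid above 1 N and contact force between each of warmer_lid, the fingers and tube below 0.1 N and z of tube in the frame of tray between 0.0648 and 0.0758 m and y of tube in the frame of tray between -0.008 and 0.008 m and x of tube in the frame of tray between -0.02 and 0.02 m and angle between the x axis of tube and the x axis of tray, either way round below 0.12 rad and linear speed of tube below 0.03 m/s and distance of each of pile0, pile1, pile2, pile3, pile4, tray from where it was at the start of the episode below 0.015 m); the arm keeps its last pose, push and grip.
It fails at once if the lid swings far over backwards (more than 0.3 rad past its balance point) (value of joint lid_hinge above 1.615 rad).
It fails at once if the lid drops (falls faster than 1.5 rad/s) (velocity of joint lid_hinge below -1.5 rad/s).
It fails at once if the tube is dropped or thrown (moves faster than 0.6 m/s out of the fingers) (linear speed of tube above 0.6 m/s and contact force between the fingers and tube below 0.05 N).
It fails at once if a bystander is moved by more than 30 mm (distance of any of lid_stay, screwdriver, petri_dish, beaker, wash_bottle, jar from where it was at the start of the episode above 0.03 m).
It fails at once if a tube of the pile is pushed out of place (more than 25 mm) (distance of any of pile0, pile1, pile2, pile3, pile4 from where it was at the start of the episode above 0.025 m).
It also fails if it takes over 53 s, if anything falls off the work surface, if the arm or the gripper's body presses on something with over 40 N, if the wrist force passes 120 N, or if a joint passes its speed limit or range.

## Robot

A 6-joint arm with a two-finger parallel gripper is mounted at the origin on the work surface. World frame = base frame: x ahead of the robot, y to its left, z up, the work surface at z = 0. Lengths are in mm, angles in degrees, forces in N, time in s.
With the tool pointing down it reaches from about 275 to 750 mm from the base axis. Payload 10.2 kg.
Tool frame: the origin (TCP) lies between the finger pads, 19 mm behind the fingertips; this is the grasp point; z points along the fingers, y is the line along which they close (so a half turn about z gives the same grasp; the last joint's range is limited). The gripper opens to 88 mm and grips with 3 to 60 N. Pads are 18 mm wide; open, the fingers measure 123 mm over their backs; the gripper's body (75 mm by 187 mm) begins 45 mm behind the grasp point.
Start: joints at [-87.8, 17.928, 85.812, -0, 76.261, -12.8], TCP at [135.867, -507.121, 257.42] pointing down, gripper open.
Joint ranges: [-168.41, 168.41], [-55.51, 124.54], [10.69, 146.95], [-70.63, 250.63], [1, 178], [-165.06, 165.06]. Speed limits (degrees/s): [136.94, 136.94, 172.46, 180, 180, 180].

## Interface

Orientations are given as [roll, pitch, yaw] about the fixed x, y, z axes, in that order (R = Rz(yaw) Ry(pitch) Rx(roll)).
In Python, from bench import ctrl, order, status, get_image, camera_info gives the robot as it stands (ctrl), with the cameras as plain functions, the job (order) and the readings (status).
- The arm moves only by the shell command python3 shift.py 'ROWS' [OPENING] [FORCE]. ROWS is a JSON list of rows, 1 to 20 of them, each written [[dx, dy, dz], [rx, ry, rz]]: dx, dy, dz in parts of the range, where 1.0 means 1000 mm, then a rotation vector rx, ry, rz in normalised numbers (1 is 360 degrees); each row is the pose to reach, as a shift and turn from the pose commanded when the command began, along the tool's axes at that moment; what a row does not reach only later rows make up. A row lasts 1/10 s, in which the tool goes at most 50 mm and 8.59 degrees, less where a joint would pass 70% of its speed; a pose out of reach is approached as far as the arm can. OPENING is the opening from 0.0 (shut) to 1.0 (fully open), set as the command begins (- or left out keeps the last). The fingers move at their own pace and stop on an object; FORCE is the grip in N (left out, the last holds). Time passes only in rows, so rows that do not move let the fingers close. It prints the time, the measured TCP pose, the force, the opening and the grip force at its end. A shift or turn number past 1, either way, is cut back to 1. Input that does not fit is refused with a message, and nothing moves.
- status.state(): the state, without advancing time (a new reading comes with each control period).
- get_image(name): name is "scene" or "top" or "wrist"; returns the picture (420x560x3 uint8, red, green, blue); there is no depth.
- camera_info(name): a dict with "K" (3x3 intrinsics, pixels), "world_from_camera" (4x4, takes a point from camera to world coordinates); the wrist camera has in their place "tool_from_camera" (4x4, takes a point from camera to tool coordinates, whose origin is the TCP and whose axes are the flange's). Camera axes: x right, y down, z forward; pixel columns grow to the right and rows downward; lengths in mm; the calibration is good to about 2 mm. A picture is of the moment at which its call begins: read the wrist's pose just before it. camera_info takes no time and is no camera call.
- order.job_done(): hands the job in; it is judged then, once.
The state is a dict: "time_s": time; "joint_pos": joint angles; "joint_vel": joint speeds; "joint_efforts": joint torques, N m; "tool_pos": TCP position; "eef_rot": TCP orientation; "contact_force": force on the tool from outside, world axes, zero at the start; "moment": the same for the moment, N m; "finger_gap": opening from 0.0 (shut) to 1.0 (fully open); "grasp_force": force on a finger pad.
Only numpy, scipy, OpenCV 4.12 (cv2) and the standard library are available. Lean on these libraries where they do the work, as an engineer would, in place of code of your own. Each camera call takes 0.05 s, during which the arm holds its last target. There are 200 camera calls.

## Working session

There is one attempt and no reset: what is moved stays moved. The work goes in short steps, Python scripts to look and compute and a shell command to move; the robot and the scene stay as the last step left them, time stands still between calls to the robot, and variables do not carry over. Pictures are saved under pics/ and viewed, at most 10 in all, crops included, and the job is handed in when it is done.

```bash
ls; mkdir -p pics
python3 - <<'E'
from bench import ctrl, order, status, get_image, camera_info
import cv2,numpy as np
s=status.state();print(s)
for n in ("scene","top","wrist"):
    im=get_image(n);cv2.imwrite(f"pics/{n}0.png",im[:,:,::-1])
    c=camera_info(n);print(n,{k:np.round(v,3).tolist() if not isinstance(v,str) else v for k,v in c.items()})
E
```

```text
bench.py
pics
shift.py
{'time_s': 0.0, 'joint_pos': array([-8.77992462e+01,  1.79590386e+01,  8.58534583e+01, -1.58052606e-03,
        7.62605511e+01, -1.28014129e+01]), 'joint_vel': array([-0.02905007,  0.07681979,  0.06211745, -0.01305651,  0.07612372,
        0.0241584 ]), 'joint_efforts': array([-1.66959227e-03, -4.02209651e+01, -2.52274436e+01,  6.93465862e-02,
        3.52305535e-02, -1.11175871e-04]), 'tool_pos': array([ 135.85904343, -506.88780499,  256.86829562]), 'eef_rot': array([-1.79928428e+02, -1.46887491e-02,  1.50025340e+01]), 'contact_force': array([-0.66064567, -0.41255591, -0.2795138 ]), 'moment': array([ 0.02255784, -0.03898444, -0.02457916]), 'grasp_force': 0.0, 'finger_gap': 1.003901597980953}
scene {'K': [[455.941, 0.0, 278.083], [0.0, 455.941, 209.626], [0.0, 0.0, 1.0]], 'world_from_camera': [[0.578, 0.618, -0.532, 1043.682], [0.816, -0.441, 0.374, -356.226], [-0.003, -0.651, -0.759, 760.693], [0.0, 0.0, 0.0, 1.0]]}
top {'K': [[492.881, 0.0, 275.255], [0.0, 492.881, 217.168], [0.0, 0.0, 1.0]], 'world_from_camera': [[-0.01, -0.996, 0.092, 493.432], [-1.0, 0.009, -0.003, -5.73], [0.002, -0.092, -0.996, 1005.928], [0.0, 0.0, 0.0, 1.0]]}
wrist {'K': [[337.103, 0.0, 279.328], [0.0, 337.103, 213.305], [0.0, 0.0, 1.0]], 'tool_from_camera': [[0.0, -0.949, -0.316, 81.974], [1.0, 0.001, -0.001, 0.482], [0.001, -0.316, 0.949, -126.514], [0.0, 0.0, 0.0, 1.0]]}
```

View pics/top0.png

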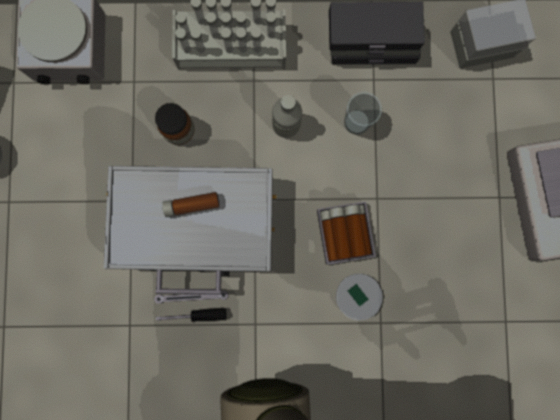

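View pics/scene0.png

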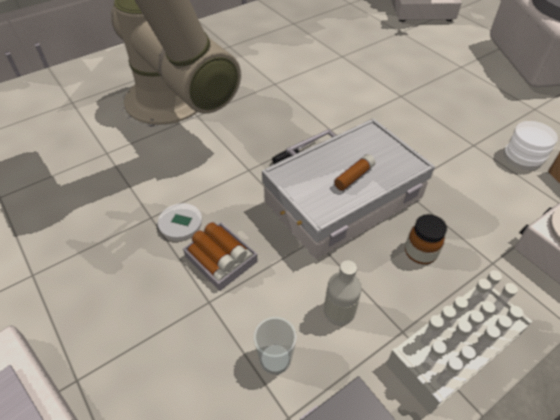

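The top view shows the tube on the lid at about (192,205), with its stopper on the left. The lid spans (107–271, 168–270) and the handle bar is near row 291, columns 157–221. The tray is at (347,234) with the pile's stoppers at the top. The stay and screwdriver lie just in front of the handle, and the scene view agrees.

```bash
cat > h.py <<'E'
from bench import ctrl, order, status, get_image, camera_info
import cv2,numpy as np
from scipy.spatial.transform import Rotation as R
def tool():
    s=status.state();T=np.eye(4);T[:3,:3]=R.from_euler('xyz',s['eef_rot'],degrees=True).as_matrix();T[:3,3]=s['tool_pos'];return T
def shot(n,save=None):
    T=tool();im=get_image(n)
    c=camera_info(n);W=T@c['tool_from_camera'] if n=='wrist' else np.array(c['world_from_camera'])
    if save: cv2.imwrite(f'pics/{save}.png',im[:,:,::-1])
    return im,np.array(c['K']),W
def ray(K,W,uv):
    uv=np.atleast_2d(uv).astype(float);d=np.c_[uv,np.ones(len(uv))]@np.linalg.inv(K).T@W[:3,:3].T
    return W[:3,3],d
def plane(K,W,uv,z):
    o,d=ray(K,W,uv);return o+d*((z-o[2])/d[:,2])[:,None]
def tri(views):  # [(K,W,uv)]: point closest to rays
    A=np.zeros((3,3));b=np.zeros(3);L=[]
    for K,W,uv in views:
        o,d=ray(K,W,uv);d=d[0]/np.linalg.norm(d[0]);P=np.eye(3)-np.outer(d,d);A+=P;b+=P@o;L.append((P,o))
    x=np.linalg.solve(A,b);return x,[round(np.linalg.norm(P@(x-o)),1) for P,o in L]
def amber(im):
    h=cv2.cvtColor(im,cv2.COLOR_RGB2HSV);return cv2.inRange(h,(0,130,45),(18,255,255))
def blobs(m,amin=100):
    n,l,st,c=cv2.connectedComponentsWithStats(m);out=[]
    for i in range(1,n):
        if st[i,4]>=amin: out.append((int(st[i,4]),c[i].round(1),cv2.minAreaRect(np.argwhere(l==i)[:,::-1].astype(np.float32))))
    return out
def toolshift(p):
    T=tool();return (T[:3,:3].T@(np.asarray(p)-T[:3,3])).round(1)
E
python3 - <<'E'
from h import *
for n in('top','scene'):
    im,K,W=shot(n)
    for b in blobs(amber(im),60): print(n,b,plane(K,W,b[1],115).round(0),plane(K,W,b[1],50).round(0))
    if n=='top':
        print('lid corners',plane(K,W,[(107,168),(271,168),(271,270),(107,270)],106).round(0).tolist())
        print('bar',plane(K,W,[(157,291),(221,291)],82).round(0).tolist())
        print('tray',plane(K,W,[(320,209),(368,205),(376,260),(327,265)],28).round(0).tolist())
print(toolshift([440,-190,330]),toolshift([450,160,330]))
E
```

```text
top (123, array([177.1, 132.6]), ((176.5701446533203, 131.29638671875), (13.58798885345459, 31.010211944580078), 70.34617614746094)) [[734. 171. 115.]] [[752. 184.  50.]]
top (607, array([194.9, 203.2]), ((194.7840118408203, 203.31199645996094), (13.77418041229248, 44.90025329589844), 79.69515228271484)) [[603. 137. 115.]] [[611. 148.  50.]]
top (1773, array([346.5, 236.8]), ((346.6081237792969, 236.64866638183594), (41.59294509887695, 43.40133285522461), 80.53767395019531)) [[ 539. -137.  115.]] [[ 542. -147.   50.]]
lid corners [[671.0, 302.0, 106.0], [668.0, -2.0, 106.0], [480.0, -0.0, 106.0], [483.0, 297.0, 106.0]]
bar [[443.0, 212.0, 82.0], [442.0, 93.0, 82.0]]
tray [[599.0, -98.0, 28.0], [606.0, -195.0, 28.0], [497.0, -207.0, 28.0], [488.0, -110.0, 28.0]]
scene (464, array([351.8, 174.1]), ((351.9351806640625, 174.0511932373047), (12.640741348266602, 38.58317947387695), 51.709835052490234)) [[600. 136. 115.]] [[556. 186.  50.]]
scene (1364, array([211.9, 245.5]), ((212.25001525878906, 244.25001525878906), (40.305084228515625, 41.01219177246094), 45.0)) [[ 591. -180.  115.]] [[ 546. -162.   50.]]
scene (350, array([424.3, 242.8]), ((424.9253845214844, 241.50906372070312), (33.16276931762695, 18.094898223876953), 19.653823852539062)) [[802. 127. 115.]] [[778. 175.  50.]]
[ 375.8 -227.5  -72.7] [ 476.1 -563.   -72.5]
```

The rows are not in the units I measure in: shifts go in shares of 1000 mm and turns go in shares of 360 degrees. I convert before sending: 511 mm / 1000 = 0.511, -230 mm / 1000 = -0.23, 9 degrees / 360 = 0.025.

```bash
python3 shift.py '[[[0.02, -0.009, -0.003], [0, 0, 0]], [[0.06, -0.027, -0.008], [0, 0, 0]], [[0.105, -0.047, -0.015], [0, 0, 0.0028]], [[0.15, -0.067, -0.02], [0, 0, 0.0083]], [[0.195, -0.088, -0.025], [0, 0, 0.0111]], [[0.24, -0.108, -0.03], [0, 0, 0.0139]], [[0.285, -0.128, -0.035], [0, 0, 0.0167]], [[0.33, -0.149, -0.04], [0, 0, 0.0194]], [[0.375, -0.169, -0.042], [0, 0, 0.0222]], [[0.42, -0.189, -0.043], [0, 0, 0.025]], [[0.46, -0.207, -0.043], [0, 0, 0.025]], [[0.49, -0.221, -0.043], [0, 0, 0.025]], [[0.511, -0.23, -0.043], [0, 0, 0.025]], [[0.511, -0.23, -0.043], [0, 0, 0.025]], [[0.511, -0.23, -0.043], [0, 0, 0.025]]]'
python3 - <<'E'
from h import *
im,K,W=shot('wrist','w1');np.savez('w1',K=K,W=W)
for b in blobs(amber(im)): print(b)
E
```

```text
time_s: 1.75
tool_pos: [569.7, -152.8, 300.1]
eef_rot: [-180.0, 0.0, 6.0]
contact_force: [0.1, -0.3, 0.3]
finger_gap: 1.0
grasp_force: 0.0
(520, array([  8.1, 122.7]), ((9.5, 121.5), (31.0, 19.0), 90.0))
(4737, array([276.2, 197. ]), ((275.9576110839844, 197.53863525390625), (72.26793670654297, 73.23757934570312), 87.47388458251953))
```

View pics/w1.png

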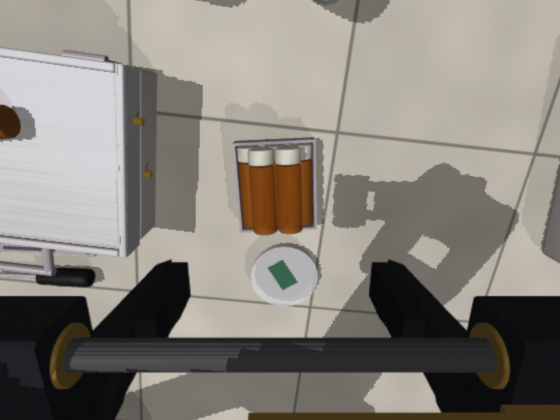

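The wrist view shows the two upper tubes with caps at about (262,156) and (288,155) and lower ends at about (264,234) and (289,233). The bottom layer shows on both sides. I'll take a second, closer view.

Converted, 70 mm / 1000 = 0.07, 55 mm / 1000 = 0.055.

```bash
python3 shift.py '[[[0.002, -0.02, 0.025], [0, 0, 0]], [[0.005, -0.045, 0.055], [0, 0, 0]], [[0.006, -0.052, 0.07], [0, 0, 0]], [[0.006, -0.052, 0.07], [0, 0, 0]], [[0.006, -0.052, 0.07], [0, 0, 0]]]'
python3 - <<'E'
from h import *
im,K,W=shot('wrist','w2');np.savez('w2',K=K,W=W)
for b in blobs(amber(im)): print(b)
a=cv2.imread('pics/w1.png')[125:245,225:325];b=im[:,:,::-1][130:330,260:420]
c=np.zeros((600,800,3),np.uint8);c[:480,:400]=cv2.resize(a,(400,480));c[:500,400:]=cv2.resize(b,(400,500));cv2.imwrite('pics/c12.png',c)
E
```

```text
time_s: 2.3
tool_pos: [570.3, -101.4, 231.4]
eef_rot: [180.0, -0.1, 5.9]
contact_force: [0.4, 0.5, 0.0]
finger_gap: 1.004
grasp_force: 0.0
(750, array([  9.3, 138. ]), ((11.0, 136.5), (41.0, 22.0), 90.0))
(6478, array([324. , 221.9]), ((325.4853210449219, 222.19119262695312), (86.52101135253906, 87.13936614990234), 87.27368927001953))
```

View pics/c12.png

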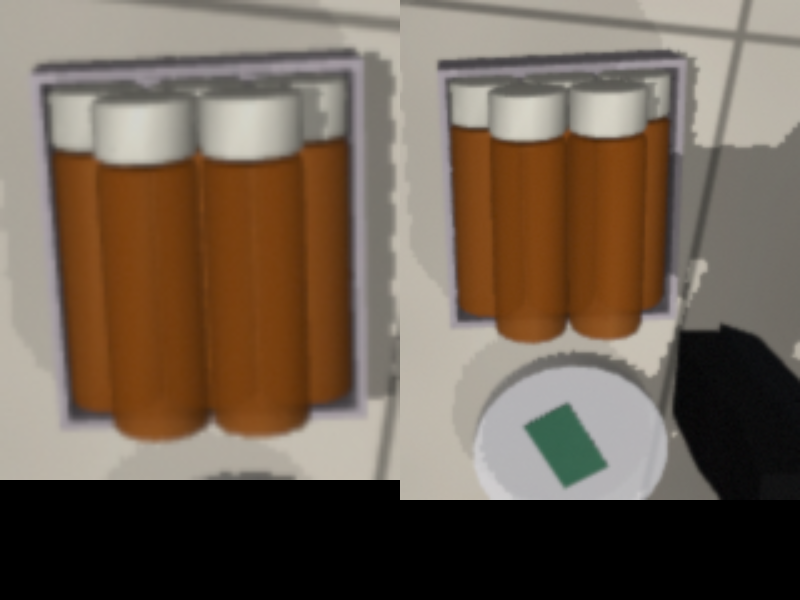

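The crops show both upper tubes with clear cap/amber boundaries. The left tube's is at about (148,163) in the left crop and (529,139) in the right. The right tube's is at (252,157) and (607,133). The tray's rim corners are visible too.

Run:
```python
from h import *
v=[np.load('w1.npz'),np.load('w2.npz')]
f=dict(ULcap=((147,163),(528.5,139)),URcap=((251.5,157),(606.5,133)),ULend=((162,438),(531,341)),URend=((262,434),(604.5,338)),
TL=((35,68),(438,65)),TR=((362,55),(687,55)),BL=((63,428),(453,327)),BR=((366,408),(677,313)))
P={}
for k,(a,b) in f.items():
    ua=(225+a[0]/4,125+a[1]/4);ub=(260+(b[0]-400)/2.5,130+b[1]/2.5)
    x,e=tri([(v[0]['K'],v[0]['W'],ua),(v[1]['K'],v[1]['W'],ub)])
    z=28 if k in('TL','TR','BL','BR') else 58 if 'cap' in k else 44
    p=[plane(v[i]['K'],v[i]['W'],u,z)[0] for i,u in((0,ua),(1,ub))]
    P[k]=np.mean(p,0);print(k,x.round(1),e,'plane',p[0].round(1),p[1].round(1))
T=['TL','TR','BL','BR'];print('tray centre',np.mean([P[k] for k in T],0))
y=lambda a,b:np.degrees(np.arctan2(*(P[a]-P[b])[[1,0]]))
print(y('TL','BL'),y('TR','BR'),90+y('TL','TR')-180,y('BL','BR')-90,y('ULcap','ULend'),y('URcap','URend'))
```

```text
ULcap [ 579.3 -131.7   44.2] [np.float64(0.1), np.float64(0.1)] plane [ 582.  -132.2   58. ] [ 582.5 -130.    58. ]
URcap [ 584.1 -161.3   42.3] [np.float64(0.2), np.float64(0.2)] plane [ 586.7 -160.6   58. ] [ 587.6 -157.9   58. ]
ULend [ 497.2 -143.6   49. ] [np.float64(0.5), np.float64(0.5)] plane [ 495.6 -143.8   44. ] [ 494.3 -144.2   44. ]
URend [ 501.  -173.5   47.5] [np.float64(0.5), np.float64(0.5)] plane [ 500.1 -174.    44. ] [ 498.8 -174.2   44. ]
TL [598.9 -94.5  13.8] [np.float64(0.1), np.float64(0.1)] plane [600.6 -96.2  28. ] [601.2 -94.5  28. ]
TR [ 614.8 -190.4   28.3] [np.float64(0.4), np.float64(0.4)] plane [ 614.4 -190.4   28. ] [ 615.1 -190.5   28. ]
BL [ 489.3 -112.2   28.1] [np.float64(0.1), np.float64(0.1)] plane [ 489.2 -112.2   28. ] [ 489.4 -112.3   28. ]
BR [ 507.2 -206.4   30.8] [np.float64(0.1), np.float64(0.1)] plane [ 506.1 -206.8   28. ] [ 506.  -207.4   28. ]
tray centre [ 552.75576453 -151.28811508   28.        ]
8.576426785403326 8.743477448579139 8.27463580051483 10.016391602796546 8.410233650960064 9.619147539155323
```

Converted, -241 mm / 1000 = -0.241, -228 mm / 1000 = -0.228, -92.6 degrees / 360 = -0.2572.

```bash
python3 shift.py '[[[0.002, -0.01, -0.005], [0, 0, -0.0222]], [[0.008, -0.035, -0.012], [0, 0, -0.0444]], [[0.014, -0.06, -0.02], [0, 0, -0.0667]], [[0.02, -0.085, -0.025], [0, 0, -0.0889]], [[0.026, -0.11, -0.029], [0, 0, -0.1111]], [[0.032, -0.135, -0.029], [0, 0, -0.1333]], [[0.038, -0.16, -0.029], [0, 0, -0.1556]], [[0.043, -0.185, -0.029], [0, 0, -0.1778]], [[0.048, -0.21, -0.029], [0, 0, -0.2]], [[0.052, -0.228, -0.029], [0, 0, -0.2222]], [[0.055, -0.241, -0.029], [0, 0, -0.2444]], [[0.055, -0.241, -0.029], [0, 0, -0.2572]], [[0.055, -0.241, -0.029], [0, 0, -0.2572]], [[0.055, -0.241, -0.029], [0, 0, -0.2572]]]'
python3 - <<'E'
from h import *
im,K,W=shot('wrist','w3');np.savez('w3',K=K,W=W)
for b in blobs(amber(im)): print(b)
E
```

```text
time_s: 3.75
tool_pos: [600.3, 144.3, 260.2]
eef_rot: [179.9, 0.0, 98.4]
contact_force: [1.3, 0.0, -0.8]
finger_gap: 0.997
grasp_force: 0.0
(1115, array([436.5, 157.6]), ((442.5326232910156, 158.71205139160156), (41.75648498535156, 69.57413482666016), 27.7185001373291))
(3079, array([279.5, 214.6]), ((279.156982421875, 215.19065856933594), (95.79637908935547, 33.52362823486328), 88.83085632324219))
(2851, array([201.3, 394.9]), ((200.99996948242188, 394.9999694824219), (65.99998474121094, 43.99999237060547), 0.0))
```

View pics/w3.png

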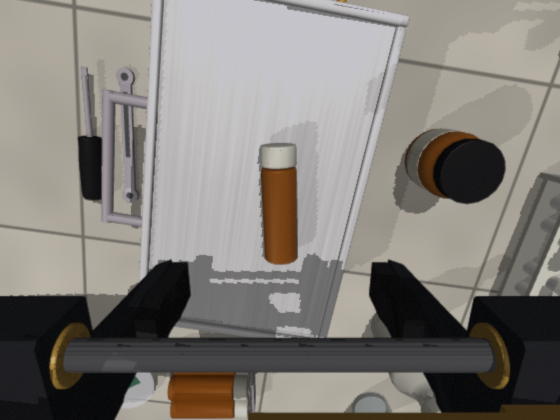

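The tube runs from its cap end at (278,143) to its amber end at (281,263), near vertical in the picture. The handle bar is at column ~106, rows 92–221, with the stay and screwdriver to its left.

Run:
```python
from h import *
v=np.load('w3.npz');K,W=v['K'],v['W']
p=plane(K,W,[(277.5,145),(281,263)],115);print(p,p.mean(0),np.degrees(np.arctan2(*(p[0]-p[1])[[1,0]])),np.linalg.norm(p[0]-p[1]))
print('bar',plane(K,W,[(107.5,92),(107.5,221)],82))
print(toolshift([*p.mean(0)[:2],190]))
```

```text
[[591.68313651 192.45734794 115.        ]
 [609.84116907  90.06942564 115.        ]] [600.76215279 141.26338679 115.        ] 100.0565847510972 103.98557966880314
bar [[442.5626308  211.34965758  82.        ]
 [441.21480166  93.40453076  82.        ]]
[-3.1  0.  70.1]
```

Converted, 70 mm / 1000 = 0.07, 50 mm / 1000 = 0.05, -1.6 degrees / 360 = -0.0044.

```bash
python3 shift.py '[[[0.01, 0, 0.02], [0, 0, 0]], [[0.02, 0, 0.05], [0, 0, -0.0044]], [[0.025, 0, 0.07], [0, 0, -0.0044]], [[0.025, 0, 0.07], [0, 0, -0.0044]], [[0.025, 0, 0.07], [0, 0, -0.0044]]]'
python3 - <<'E'
from h import *
im,K,W=shot('wrist','w4');np.savez('w4',K=K,W=W)
v=np.load('w3.npz');im3=cv2.imread('pics/w3.png')[:,:,::-1]
def ends(im):
    h=cv2.cvtColor(im,cv2.COLOR_RGB2HSV)
    m=amber(im);n,l,st,c=cv2.connectedComponentsWithStats(m)
    i=min((i for i in range(1,n) if st[i,4]>1500),key=lambda i:abs(c[i][0]-280)+abs(c[i][1]-230))
    q=np.argwhere(l==i);r=[]
    for row in(q[:,0].min()+6,q[:,0].max()-15):
        xs=q[q[:,0]==row][:,1];r.append((xs.mean(),row,len(xs)))
    return q[:,0].min(),q[:,0].max(),r
for I,k,w in((im3,v['K'],v['W']),(im,K,W)):
    t,b,r=ends(I);print(t,b,r)
    a=[(r[0][0],t),(r[1][0],b)];globals().setdefault('L',[]).append((k,w,a));
    p=plane(k,w,a,115);print(p.round(1).tolist(),np.degrees(np.arctan2(*(p[0]-p[1])[[1,0]])))
for j in(0,1): print(tri([(k,w,a[j]) for k,w,a in L]))
E
```

```text
time_s: 4.3
tool_pos: [596.7, 169.4, 190.5]
eef_rot: [179.9, 0.0, 100.1]
contact_force: [0.0, -1.2, 1.0]
finger_gap: 1.0
grasp_force: 0.0
167 263 [(np.float64(278.5), np.int64(173), 34), (np.float64(280.5), np.int64(248), 32)]
[[595.0, 175.1, 115.0], [609.4, 90.0, 115.0]] 99.57335956253904
228 337 [(np.float64(278.5), np.int64(234), 44), (np.float64(277.5), np.int64(322), 40)]
[[595.3, 174.0, 115.0], [609.2, 91.5, 115.0]] 99.61001813488609
(array([594.89404579, 176.20999909, 120.91144922]), [np.float64(0.0), np.float64(0.0)])
(array([609.87286226,  87.39327191, 109.71452035]), [np.float64(0.1), np.float64(0.1)])
```

Run:
```python
from h import *
print(toolshift([600.7,140.5,126.5]))
```

```text
[-29.   -1.5  64.5]
```

Converted, 64 mm / 1000 = 0.064, 58 mm / 1000 = 0.058, 0.5 degrees / 360 = 0.0014.

```bash
python3 shift.py '[[[-0.01, 0, 0.008], [0, 0, 0.0014]], [[-0.024, -0.001, 0.025], [0, 0, 0.0014]], [[-0.029, -0.0015, 0.045], [0, 0, 0.0014]], [[-0.029, -0.0015, 0.058], [0, 0, 0.0014]], [[-0.029, -0.0015, 0.064], [0, 0, 0.0014]], [[-0.029, -0.0015, 0.064], [0, 0, 0.0014]]]' && python3 shift.py '[[[0, 0, 0], [0, 0, 0]], [[0, 0, 0], [0, 0, 0]], [[0, 0, 0], [0, 0, 0]], [[0, 0, 0], [0, 0, 0]], [[0, 0, 0], [0, 0, 0]], [[0, 0, 0], [0, 0, 0]]]' 0.1 15
```

```text
time_s: 4.95
tool_pos: [599.8, 141.0, 125.1]
eef_rot: [-180.0, -0.0, 99.7]
contact_force: [0.0, -0.2, 0.1]
finger_gap: 1.0
grasp_force: 0.0
time_s: 5.55
tool_pos: [599.9, 141.0, 125.5]
eef_rot: [180.0, 0.0, 99.7]
contact_force: [-0.2, 0.4, -0.1]
finger_gap: 0.48
grasp_force: 0.0
```

Converted, -75 mm / 1000 = -0.075, -68 mm / 1000 = -0.068.

```bash
python3 shift.py '[[[0, 0, 0], [0, 0, 0]], [[0, 0, 0], [0, 0, 0]], [[0, 0, 0], [0, 0, 0]], [[0, 0, 0], [0, 0, 0]]]' && python3 shift.py '[[[0, 0, -0.004], [0, 0, 0]], [[0, 0, -0.015], [0, 0, 0]], [[0, 0, -0.035], [0, 0, 0]], [[0, 0, -0.055], [0, 0, 0]], [[0, 0, -0.068], [0, 0, 0]], [[0, 0, -0.075], [0, 0, 0]], [[0, 0, -0.075], [0, 0, 0]]]'; python3 -c "
from h import *
print(toolshift([552.7,-151.1,201]))"
```

```text
time_s: 5.95
tool_pos: [599.9, 141.0, 125.4]
eef_rot: [-180.0, -0.0, 99.7]
contact_force: [0.9, 0.1, -0.7]
finger_gap: 0.334
grasp_force: 15.0
time_s: 6.65
tool_pos: [600.1, 141.0, 201.2]
eef_rot: [179.9, 0.0, 99.7]
contact_force: [0.5, 0.0, -0.6]
finger_gap: 0.336
grasp_force: 15.0
[-2.799e+02 -9.590e+01  2.000e-01]
```

Converted, -280 mm / 1000 = -0.28, -276 mm / 1000 = -0.276, 90.8 degrees / 360 = 0.2522.

```bash
python3 shift.py '[[[-0.01, -0.003, 0], [0, 0, 0.0139]], [[-0.03, -0.01, 0], [0, 0, 0.0361]], [[-0.055, -0.019, 0], [0, 0, 0.0583]], [[-0.08, -0.027, 0], [0, 0, 0.0806]], [[-0.105, -0.036, 0], [0, 0, 0.1028]], [[-0.13, -0.045, 0], [0, 0, 0.125]], [[-0.155, -0.053, 0], [0, 0, 0.1472]], [[-0.18, -0.062, 0], [0, 0, 0.1694]], [[-0.205, -0.07, 0], [0, 0, 0.1917]], [[-0.23, -0.079, 0], [0, 0, 0.2139]], [[-0.252, -0.086, 0], [0, 0, 0.2333]], [[-0.268, -0.092, 0], [0, 0, 0.2472]], [[-0.276, -0.095, 0], [0, 0, 0.2522]], [[-0.28, -0.096, 0], [0, 0, 0.2522]], [[-0.28, -0.096, 0], [0, 0, 0.2522]], [[-0.28, -0.096, 0], [0, 0, 0.2522]]]'
python3 - <<'E'
from h import *
im,K,W=shot('wrist','w5');np.savez('w5',K=K,W=W)
cv2.imwrite('pics/w5.png',im[:,:,::-1])
print(toolshift([552.7,-151.1,120]))
E
```

```text
time_s: 8.25
tool_pos: [552.5, -150.5, 200.3]
eef_rot: [-180.0, 0.0, 9.0]
contact_force: [0.6, 0.8, -0.1]
finger_gap: 0.337
grasp_force: 15.0
[ 0.1  0.7 80.3]
```

View pics/w5.png

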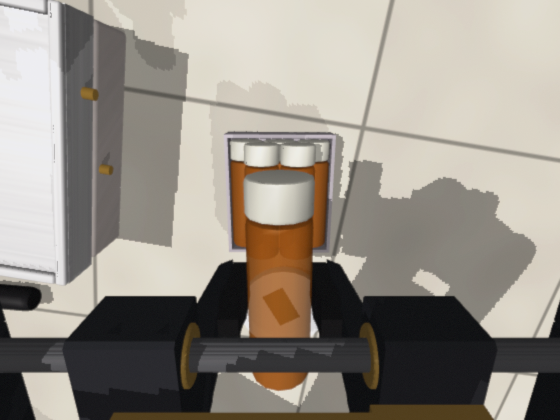

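The tube hangs straight in the grip (column ~279), over the groove between the caps at (262,152) and (297,152).

Run:
```python
from h import *
v=np.load('w5.npz');K,W=v['K'],v['W']
T=np.linalg.inv(tool())
f=lambda uv,z:(np.c_[plane(K,W,uv,z),np.ones(len(uv))]@T.T)[:,:3].round(1).tolist()
print('held ends tool',f([(278.5,182),(280,388)],190),'sides',f([(245,200),(314,200),(247,240),(312,240)],190))
print('caps tool',f([(262,152),(297.5,152)],48), 'tray corners',f([(226,133),(335,133),(230,250),(329,250)],28))
```

```text
held ends tool [[50.2, 0.1, 10.3], [-58.6, 0.8, 10.3]] sides [[42.4, -14.1, 10.3], [42.4, 15.0, 10.3], [24.1, -13.8, 10.3], [24.2, 14.8, 10.3]]
caps tool [[42.4, -14.0, 152.3], [42.4, 15.2, 152.3]] tray corners [[55.9, -45.9, 172.3], [55.9, 48.4, 172.3], [-54.9, -47.5, 172.3], [-54.8, 48.4, 172.3]]
```

Converted, 116 mm / 1000 = 0.116, 114 mm / 1000 = 0.114.

```bash
python3 shift.py '[[[0, 0, 0.01], [0, 0, 0]], [[0, 0.0005, 0.03], [0, 0, 0]], [[0.001, 0.0005, 0.055], [0, 0, 0]], [[0.001, 0.0005, 0.08], [0, 0, 0]], [[0.001, 0.0005, 0.098], [0, 0, 0]], [[0.001, 0.0005, 0.108], [0, 0, 0]], [[0.001, 0.0005, 0.114], [0, 0, 0]], [[0.001, 0.0005, 0.116], [0, 0, 0]], [[0.001, 0.0005, 0.116], [0, 0, 0]]]' && python3 shift.py '[[[0, 0, 0.001], [0, 0, 0]], [[0, 0, 0.002], [0, 0, 0]], [[0, 0, 0.002], [0, 0, 0]], [[0, 0, 0.002], [0, 0, 0]]]'
```

```text
time_s: 9.2
tool_pos: [553.7, -151.6, 84.8]
eef_rot: [180.0, -0.0, 8.9]
contact_force: [-0.3, 0.0, -0.9]
finger_gap: 0.338
grasp_force: 15.0
time_s: 9.6
tool_pos: [553.5, -151.6, 82.6]
eef_rot: [180.0, -0.0, 8.9]
contact_force: [0.0, -0.4, 0.3]
finger_gap: 0.339
grasp_force: 15.0
```

Converted, 1 mm / 1000 = 0.001, 0.5 mm / 1000 = 0.0005.

```bash
python3 shift.py '[[[0, 0, 0.0005], [0, 0, 0]], [[0, 0, 0.001], [0, 0, 0]], [[0, 0, 0.001], [0, 0, 0]], [[0, 0, 0.001], [0, 0, 0]]]'; python3 shift.py '[[[0, 0, 0.0005], [0, 0, 0]], [[0, 0, 0.001], [0, 0, 0]], [[0, 0, 0.001], [0, 0, 0]], [[0, 0, 0.001], [0, 0, 0]]]';  python3 shift.py '[[[0, 0, 0.0005], [0, 0, 0]], [[0, 0, 0.001], [0, 0, 0]], [[0, 0, 0.001], [0, 0, 0]], [[0, 0, 0.001], [0, 0, 0]]]'
```

```text
time_s: 10.0
tool_pos: [553.5, -151.5, 81.4]
eef_rot: [-180.0, 0.0, 8.9]
contact_force: [0.2, 0.3, -0.7]
finger_gap: 0.336
grasp_force: 15.0
time_s: 10.4
tool_pos: [553.6, -151.5, 80.7]
eef_rot: [180.0, -0.0, 8.9]
contact_force: [-1.0, 1.4, 4.5]
finger_gap: 0.337
grasp_force: 15.0
time_s: 10.8
tool_pos: [553.7, -151.5, 80.6]
eef_rot: [180.0, -0.0, 8.9]
contact_force: [-3.9, 2.6, 11.8]
finger_gap: 0.332
grasp_force: 15.0
```

Converted, -1 mm / 1000 = -0.001.

```bash
python3 shift.py '[[[0, 0, -0.001], [0, 0, 0]], [[0, 0, -0.001], [0, 0, 0]], [[0, 0, -0.001], [0, 0, 0]]]'; python3 shift.py '[[[0, 0, 0], [0, 0, 0]], [[0, 0, 0], [0, 0, 0]], [[0, 0, 0], [0, 0, 0]], [[0, 0, 0], [0, 0, 0]], [[0, 0, 0], [0, 0, 0]], [[0, 0, 0], [0, 0, 0]]]' 0.55 15
python3 - <<'E'
from h import *
im,K,W=shot('wrist','w6')
im,K,W=shot('top','t6')
for b in blobs(amber(im)): print(b)
E
```

```text
time_s: 11.1
tool_pos: [553.6, -151.5, 80.7]
eef_rot: [180.0, -0.0, 8.9]
contact_force: [-1.9, 1.6, 5.6]
finger_gap: 0.332
grasp_force: 15.0
time_s: 11.7
tool_pos: [553.5, -151.5, 80.4]
eef_rot: [-180.0, 0.0, 8.9]
contact_force: [0.5, -1.2, -0.3]
finger_gap: 0.548
grasp_force: 0.0
(149, array([178.2, 132. ]), ((177.4434051513672, 129.6981201171875), (16.414731979370117, 31.761049270629883), 60.945396423339844))
```

View pics/w6.png

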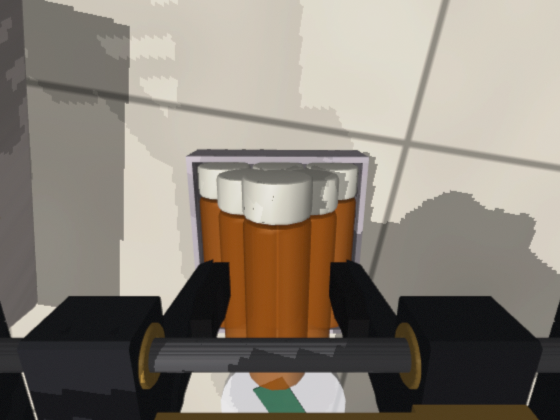

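The tube lies straight on top of the pyramid, with its cap at (277,195), flanked evenly by the upper tubes, and the fingers are clear of it.

Converted, -317 mm / 1000 = -0.317, -140 mm / 1000 = -0.14, -80.5 degrees / 360 = -0.2236.

```bash
python3 shift.py '[[[0, 0, -0.005], [0, 0, 0]], [[0, 0, -0.015], [0, 0, 0]], [[0, 0, -0.032], [0, 0, 0]], [[0, 0, -0.055], [0, 0, 0]], [[0, 0, -0.085], [0, 0, 0]], [[-0.002, -0.012, -0.11], [0, 0, -0.0083]], [[-0.008, -0.04, -0.13], [0, 0, -0.0306]], [[-0.015, -0.075, -0.14], [0, 0, -0.0528]], [[-0.022, -0.11, -0.14], [0, 0, -0.075]], [[-0.029, -0.145, -0.14], [0, 0, -0.0972]], [[-0.036, -0.18, -0.14], [0, 0, -0.1194]], [[-0.043, -0.215, -0.14], [0, 0, -0.1417]], [[-0.05, -0.25, -0.14], [0, 0, -0.1639]], [[-0.056, -0.28, -0.14], [0, 0, -0.1861]], [[-0.061, -0.305, -0.14], [0, 0, -0.2083]], [[-0.063, -0.317, -0.14], [0, 0, -0.2236]], [[-0.063, -0.317, -0.14], [0, 0, -0.2236]], [[-0.063, -0.317, -0.14], [0, 0, -0.2236]]]'
python3 - <<'E'
from h import *
im,K,W=shot('wrist','w7');np.savez('w7',K=K,W=W)
im,K,W=shot('top','t7')
for b in blobs(amber(im)): print(b)
E
```

```text
time_s: 13.6
tool_pos: [442.4, 151.6, 221.0]
eef_rot: [179.9, 0.0, 89.3]
contact_force: [0.6, -0.3, 0.7]
finger_gap: 0.55
grasp_force: 0.0
(149, array([178.4, 132. ]), ((177.2282257080078, 130.37619018554688), (15.192399978637695, 30.935482025146484), 65.0952377319336))
(1824, array([346.6, 236.2]), ((346.3243103027344, 234.94593811035156), (45.04532241821289, 43.40133285522461), 80.53767395019531))
```

View pics/w7.png

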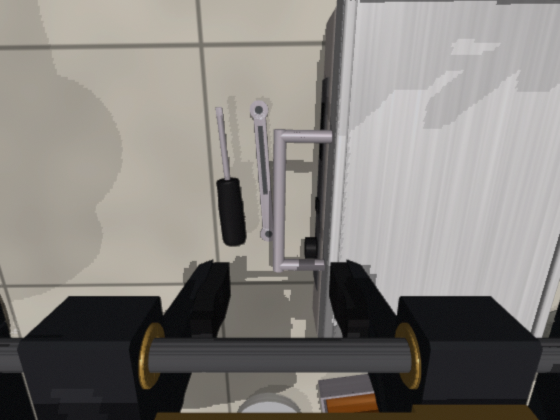

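The bar is at column ~279, rows 130–272, and lies parallel to the tool's x axis.

Run:
```python
from h import *
v=[np.load('w3.npz'),np.load('w7.npz')]
for a,b in (((107.5,92),(279.5,130)),((107.5,221),(279.5,271))):
    print(tri([(v[0]['K'],v[0]['W'],a),(v[1]['K'],v[1]['W'],b)]))
p=plane(v[1]['K'],v[1]['W'],[(279.5,130),(279.5,271)],82);print(p,p.mean(0),toolshift([*p.mean(0)[:2],82]))
```

```text
(array([443.23097263, 212.06513982,  83.25197939]), [np.float64(0.7), np.float64(0.7)])
(array([441.91051539,  93.61587888,  83.9310427 ]), [np.float64(0.6), np.float64(0.6)])
[[443.27494873 212.63007057  82.        ]
 [441.78964709  91.94006032  82.        ]] [442.53229791 152.28506545  82.        ] [ 1.100e+00 -1.000e-01  1.387e+02]
```

Converted, 138 mm / 1000 = 0.138, 132 mm / 1000 = 0.132.

```bash
python3 shift.py '[[[0, 0, 0.01], [0, 0, 0]], [[0.001, 0, 0.03], [0, 0, 0]], [[0.001, 0, 0.055], [0, 0, 0]], [[0.001, 0, 0.08], [0, 0, 0]], [[0.001, 0, 0.105], [0, 0, 0]], [[0.001, 0, 0.122], [0, 0, 0]], [[0.001, 0, 0.132], [0, 0, 0]], [[0.001, 0, 0.138], [0, 0, 0]], [[0.001, 0, 0.138], [0, 0, 0]]]' 0.3 15 && python3 shift.py '[[[0, 0, 0], [0, 0, 0]], [[0, 0, 0], [0, 0, 0]], [[0, 0, 0], [0, 0, 0]], [[0, 0, 0], [0, 0, 0]], [[0, 0, 0], [0, 0, 0]]]' 0.0 20
```

```text
time_s: 14.6
tool_pos: [442.2, 152.7, 82.1]
eef_rot: [-180.0, 0.0, 89.4]
contact_force: [0.2, -0.5, 0.8]
finger_gap: 0.299
grasp_force: 0.0
time_s: 15.1
tool_pos: [442.1, 153.0, 82.9]
eef_rot: [-180.0, 0.0, 89.4]
contact_force: [-5.0, -0.4, 6.4]
finger_gap: 0.096
grasp_force: 19.3
```

```bash
python3 -c "
import numpy as np
for t in np.r_[.01,.04,.08,.13,.18:1.2:.06,1.2,1.25,1.28,1.3,1.315]: print(round(t,3),round(-230*np.cos(t)+14*np.sin(t)+230,1),round(-(230*np.sin(t)+14*np.cos(t)-14),1))"
```

```text
0.01 0.2 -2.3
0.04 0.7 -9.2
0.08 1.9 -18.3
0.13 3.8 -29.7
0.18 6.2 -41.0
0.24 9.9 -54.3
0.3 14.4 -67.3
0.36 19.7 -80.1
0.42 25.7 -92.6
0.48 32.5 -104.6
0.54 39.9 -116.3
0.6 48.1 -127.4
0.66 56.9 -138.1
0.72 66.3 -148.2
0.78 76.3 -157.7
0.84 86.9 -166.6
0.9 98.0 -174.9
0.96 109.6 -182.4
1.02 121.6 -189.3
1.08 133.9 -195.4
1.14 146.7 -200.8
1.2 159.7 -205.4
1.25 170.8 -208.7
1.28 177.5 -210.4
1.3 182.0 -211.4
1.315 185.4 -212.1
```

Converted, -116 mm / 1000 = -0.116, -112 mm / 1000 = -0.112.

```bash
python3 shift.py '[[[0, 0, -0.002], [0, 0, 0]], [[0, 0.001, -0.009], [0, 0, 0]], [[0, 0.002, -0.018], [0, 0, 0]], [[0, 0.004, -0.03], [0, 0, 0]], [[0, 0.006, -0.041], [0, 0, 0]], [[0, 0.01, -0.054], [0, 0, 0]], [[0, 0.014, -0.067], [0, 0, 0]], [[0, 0.02, -0.08], [0, 0, 0]], [[0, 0.026, -0.093], [0, 0, 0]], [[0, 0.032, -0.105], [0, 0, 0]], [[0, 0.037, -0.112], [0, 0, 0]], [[0, 0.04, -0.116], [0, 0, 0]], [[0, 0.04, -0.116], [0, 0, 0]]]'
```

```text
time_s: 16.4
tool_pos: [483.5, 152.0, 199.5]
eef_rot: [179.8, 0.0, 89.4]
contact_force: [5.2, -2.9, -4.9]
finger_gap: 0.099
grasp_force: 20.2
```

Converted, 106.5 mm / 1000 = 0.1065, -84.5 mm / 1000 = -0.0845.

```bash
python3 shift.py '[[[0, 0.003, -0.005], [0, 0, 0]], [[0, 0.008, -0.011], [0, 0, 0]], [[0, 0.017, -0.022], [0, 0, 0]], [[0, 0.026, -0.032], [0, 0, 0]], [[0, 0.0365, -0.0415], [0, 0, 0]], [[0, 0.047, -0.0505], [0, 0, 0]], [[0, 0.058, -0.059], [0, 0, 0]], [[0, 0.0695, -0.066], [0, 0, 0]], [[0, 0.0815, -0.073], [0, 0, 0]], [[0, 0.092, -0.078], [0, 0, 0]], [[0, 0.1, -0.082], [0, 0, 0]], [[0, 0.1065, -0.0845], [0, 0, 0]], [[0, 0.1065, -0.0845], [0, 0, 0]]]'
python3 - <<'E'
from h import *
p=tool()[:3,3]-[442.3,152.5,82]   # bar displacement since shut
r=np.array([-230+p[0],14+p[2]]);print(p,np.hypot(*r),'theta',np.pi-np.arctan2(r[1],r[0])-(0-np.arctan2(14,230))*-1)
E
```

```text
time_s: 17.7
tool_pos: [589.4, 149.8, 280.8]
eef_rot: [-179.8, 0.1, 89.3]
contact_force: [4.6, -7.0, -14.9]
finger_gap: 0.087
grasp_force: 21.0
[147.06706127  -2.67602213 198.83152943] 228.41876508687304 theta 1.1384367448410897
```

Converted, 38.5 mm / 1000 = 0.0385, -1.5 mm / 1000 = -0.0015.

```bash
python3 shift.py '[[[-0.0005, 0.006, -0.0015], [0, 0, 0]], [[-0.001, 0.012, -0.003], [0, 0, 0]], [[-0.001, 0.018, -0.005], [0, 0, 0]], [[-0.0015, 0.024, -0.0065], [0, 0, 0]], [[-0.0015, 0.029, -0.0075], [0, 0, 0]], [[-0.002, 0.034, -0.0085], [0, 0, 0]], [[-0.002, 0.037, -0.0092], [0, 0, 0]], [[-0.002, 0.0385, -0.0095], [0, 0, 0]], [[-0.002, 0.0385, -0.0095], [0, 0, 0]], [[-0.002, 0.0385, -0.0095], [0, 0, 0]]]'
python3 - <<'E'
from h import *
p=tool()[:3,3]-[442.3,152.5,82]
r=np.array([-230+p[0],14+p[2]]);print(p,np.hypot(*r),'theta',np.pi-np.arctan2(r[1],r[0])-np.arctan2(14,230))
im,K,W=shot('scene','s8');im,K,W=shot('top','t8')
a=cv2.imread('pics/s8.png')[80:360,140:500];b=cv2.imread('pics/t8.png')[130:340,90:400]
c=np.zeros((600,800,3),np.uint8);c[:311,:400]=cv2.resize(a,(400,311));c[:271,400:]=cv2.resize(b,(400,271));cv2.imwrite('pics/c8.png',c)
E
```

```text
time_s: 18.7
tool_pos: [627.1, 148.9, 291.8]
eef_rot: [-179.9, 0.0, 89.4]
contact_force: [3.7, -3.7, -18.7]
finger_gap: 0.091
grasp_force: 21.3
[184.75373722  -3.61282519 209.78327821] 228.31158513006554 theta 1.3105033845520122
```

View pics/c8.png

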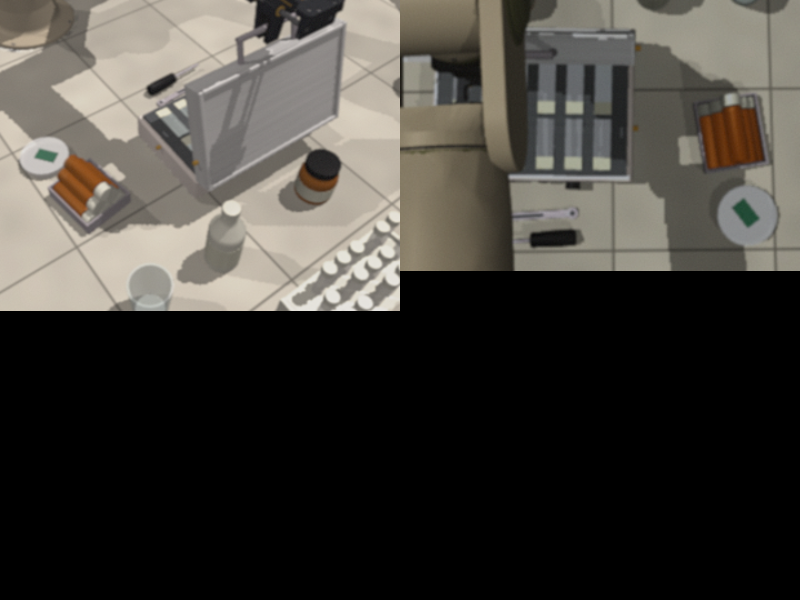

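The tube sits on the pyramid and the lid stands up with its handle in the gripper, with nothing else moved. I'll relax the pull of about 19 N along the handle slightly, then settle.

Converted, 2 mm / 1000 = 0.002, 1 mm / 1000 = 0.001.

```bash
python3 shift.py '[[[0, 0, 0.001], [0, 0, 0]], [[-0.0005, 0, 0.002], [0, 0, 0]], [[-0.0005, 0, 0.002], [0, 0, 0]], [[-0.0005, 0, 0.002], [0, 0, 0]], [[-0.0005, 0, 0.002], [0, 0, 0]], [[-0.0005, 0, 0.002], [0, 0, 0]], [[-0.0005, 0, 0.002], [0, 0, 0]], [[-0.0005, 0, 0.002], [0, 0, 0]]]'
python3 - <<'E'
from h import *
p=tool()[:3,3]-[442.3,152.5,82]
r=np.array([-230+p[0],14+p[2]]);print(np.hypot(*r),'theta',np.pi-np.arctan2(r[1],r[0])-np.arctan2(14,230))
E
```

```text
time_s: 19.6
tool_pos: [627.3, 148.8, 291.6]
eef_rot: [179.9, -0.0, 89.4]
contact_force: [-0.7, 2.9, 1.0]
finger_gap: 0.093
grasp_force: 19.6
228.04490552530703 theta 1.3114110648644681
```

```bash
python3 -c "
from bench import ctrl, order, status, get_image, camera_info
print(order.job_done())"
```

```text
the job is handed in; nothing more can be done
None
```

I laid the tube in the groove on top of the pile and handed the job in with the gripper holding the lid's handle at about 1.31 rad (balance point 1.315), estimated from the tool position; no verdict came back.

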